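# Restock the foam tool tray

## Robot

A 7-joint arm with a two-finger parallel gripper is mounted at the origin on a cart in front of the work surface, level with it; the furniture and walls round the work are solid. World frame = base frame: x ahead of the robot, y to its left, z up, the work surface at z = 0. Lengths are in m, angles in rad, forces in N, time in s.
With the tool pointing down it reaches from about 0.425 to 0.825 m from the base axis. Payload 3.6 kg.
Tool frame: the origin (TCP) lies between the finger pads, 19 mm behind the fingertips; this is the grasp point; z points along the fingers, y is the direction in which the jaws open and shut (so a half turn about z gives the same grasp; the last joint's range is limited). The gripper opens to 93 mm and grips with 3 to 60 N. Pads are 15 mm wide; open, the fingers measure 128 mm over their backs; the gripper's body (75 mm by 188 mm) begins 65 mm behind the grasp point.
Start: joints at [-1.276, 0.615, -0.013, 1.423, 0.008, 1.103, -0.04], TCP at [0.205, 0.617, 0.237] pointing down, gripper open.
Joint ranges: [-3.12, 3.12], [-0.3, 2.06], [-1.34, 1.32], [0.26, 2.42], [-1.36, 4.5], [0.01, 1.98], [-2.84, 2.84]. Speed limits (rad/s): [2.79, 2.79, 3.14, 3.14, 3.14, 3.14, 3.14].

## Interface

Orientations are given as a unit quaternion [w, x, y, z].
In Python, from station import arm, imaging gives the robot as it stands. The module is installed in compiled form; this text tells all that it offers.
- The arm moves only by the shell command python3 -m handwheel 'ROWS' [FORCE]. ROWS is JSON, a list of rows, each a list of 7 numbers: the shift along the tool's x, y, z in mm, then the turn, a rotation vector about the tool's x, y, z in degrees, then the gripper command: -1 is shut, 1 is fully open, values between are in proportion. A call has 1 to 20 rows; each row is the pose to reach, as a shift and turn from the pose measured when the call began, along the tool's axes at that moment; what a row does not reach only later rows make up. A row lasts 1/12 s, in which the tool goes at most 41.7 mm and 7.16 degrees, less where a joint would pass 70% of its speed; a pose out of reach is approached as far as the arm can. A call with a gripper value outside its range is refused whole. The fingers move at their own pace and stop on an object; FORCE is the grip in N (left out, the last holds). Time passes only in rows, so rows that repeat a pose let the fingers close. It gives the time, the measured TCP pose, the force and the opening at its end, in the units of the state.
- arm.observe(): the state, without advancing time (a new reading comes with each control period).
- imaging.capture(name): name is "side" or "top" or "wrist"; returns (picture, depth): 420x560x3 uint8, red, green, blue; 420x560 float32, m along the optical axis (not along the pixel's ray), 0 where there is no reading.
- imaging.camera_info(name): a dict with "camera_matrix" (3x3 intrinsics, pixels), "origin" and "attitude" of the camera in the world; the wrist camera has in their place "T_tool_cam" (4x4, takes a point from camera to tool coordinates, whose origin is the TCP and whose axes are the flange's). Camera axes: x right, y down, z forward; pixel columns grow to the right and rows downward; lengths in m; the calibration is good to about 2 mm. A picture is of the moment at which its call begins: read the wrist's pose just before it. camera_info takes no time and is no camera call.
- arm.hand_in(): hands the job in, once; it reports no verdict.
The state is a dict: "clock": time; "joints": joint angles; "qd": joint speeds; "tau": joint torques, N m; "position": TCP position; "tool_rot": TCP orientation; "wrist_force": force on the tool from outside, world axes, zero at the start; "moment": the same for the moment, N m; "grip_width": finger opening in m.
Only numpy, scipy, OpenCV 4.12 (cv2) and the standard library are available. Lean on these libraries where they do the work, as an engineer would, in place of code of your own. Each camera call takes 0.05 s, during which the arm holds its last target. There are 200 camera calls.

## Task

The tool tray goes aboard the boat and its kit must be complete: lay the screwdriver, the hole saw, the folding rule and the block plane each in the foam recess cut to its own outline, the same way round as the outline, sitting right down on the yellow floor. Lay the tools in gently rather than dropping them, let go of all of them, and leave the pencil and the glue bottle where they are.

Things in the scene. Friction and masses are not known exactly. Their poses are not given: they have to be found in the camera images.
- screwdriver: Screwdriver, orange handle, steel shaft, 27 x 200 x 30 mm, lying on the bench. Origin: centre of its underside. Along y: handle from y = 0 to +100 mm, about 24 mm wide and 22 mm high at y = +22 (a good place to grip), 27 mm wide further back; shaft 6 mm thick from y = 0 to -100 mm. About 80 g.
- hole_saw: Hole saw: brass-coloured steel cup, 44 mm across and 36 mm high, standing on its teeth, with a grey shank on top (66 mm high in all). Origin: centre of its underside. Grip it round the cup. About 160 g.
- folding_rule: Folded wooden rule, yellow, a plain bar 15 x 212 x 17 mm lying along its y axis. Origin: centre of its underside. About 110 g. (The green tool case behind the loose tools stands 158 mm high: carry long things over or clear of it.)
- block_plane: Small black iron block plane standing on its sole, 45 x 162 x 40 mm, long along its y axis. Origin: centre of its underside. Grip it across its straight side walls (x = -22 and +22 mm, up to 28 mm high, along the whole length). About 0.7 kg.
- screwdriver_insert: Black foam insert with the screwdriver's yellow outline: slot 18 mm wide, y -108 to -16 mm; handle bay 41 mm wide, y -8 to 108. 74.5 x 238 x 14 mm, fixed in a wooden tray (rim 22 mm over the bench). Origin: centre of its underside, 4 mm over the bench; y along it. Yellow floor at z = 5 mm; grey finger trough right across, as deep, y -24 to 48 mm. Home: tool frame on this frame, 5 mm up.
- hole_saw_insert: Black foam insert with a round yellow pocket, 59 mm across, at its middle, for the hole saw (any turn). 74.5 x 238 x 14 mm, fixed in a wooden tray (rim 22 mm over the bench). Origin: centre of its underside, 4 mm over the bench; y along it. Yellow floor at z = 5 mm; no finger trough. Home: tool frame on this frame, 5 mm up.
- rule_insert: Black foam insert with the rule's yellow outline: a narrow slot 31 x 228 mm. 74.5 x 238 x 14 mm, fixed in a wooden tray (rim 22 mm over the bench). Origin: centre of its underside, 4 mm over the bench; y along it. Yellow floor at z = 5 mm; grey finger trough right across, as deep, y -24 to 48 mm. Home: tool frame on this frame, 5 mm up (or turned half round).
- plane_insert: Black foam insert with the plane's yellow outline: a wide oblong 60 x 178 mm. 74.5 x 238 x 14 mm, fixed in a wooden tray (rim 22 mm over the bench). Origin: centre of its underside, 4 mm over the bench; y along it. Yellow floor at z = 5 mm; grey finger trough right across, as deep, y -24 to 48 mm. Home: tool frame on this frame, 5 mm up (or turned half round).
- carpenter_pencil: Flat red carpenter's pencil, 13 x 165 x 8 mm, loose on the bench behind the tray; leave it alone. Origin: centre of its underside.
- glue_bottle: White glue bottle with orange nozzle, 55 x 57 x 172 mm, loose, standing behind the tray; leave it alone. Origin: centre of its underside.

How it is judged:
By the outcome, as a careful person would: the job done as asked, in the order asked, and still so for the second after the job is handed in, with the robot touching nothing.
It also fails if it takes over 109 s, if anything falls off the work surface, if the arm or the gripper's body presses on something with over 40 N, if the wrist force passes 120 N, or if a joint passes its speed limit or range.

## Working session

There is one attempt and no reset: what is moved stays moved. The work goes in short steps, Python scripts to look and compute and a shell command to move; the robot and the scene stay as the last step left them, time stands still between calls to the robot, and variables do not carry over. Pictures are saved under pics/ and viewed, about 12 in all and at most 16, crops included, and the job is handed in when it is done.

```bash
mkdir -p pics
cat > h.py <<'E'
import numpy as np, cv2
from station import arm, imaging
from scipy.spatial.transform import Rotation as R
def rot(a):
    a=np.array(a,float)
    return a if a.shape==(3,3) else R.from_quat(a[[1,2,3,0]]).as_matrix()
def cam(name,s=None):
    i=imaging.camera_info(name); K=np.array(i["camera_matrix"])
    if "T_tool_cam" in i:
        s=s or arm.observe(); T=np.eye(4); T[:3,:3]=rot(s["tool_rot"]); T[:3,3]=s["position"]
        T=T@np.array(i["T_tool_cam"]); return K,T[:3,3],T[:3,:3]
    return K,np.array(i["origin"]),rot(i["attitude"])
def plane(c,px,z):
    K,o,Rm=c; px=np.atleast_2d(px).astype(float)
    d=(Rm@np.linalg.inv(K)@np.c_[px,np.ones(len(px))].T).T
    return o+d*((z-o[2])/d[:,2])[:,None]
def cloud(c,depth):
    K,o,Rm=c; v,u=np.indices(depth.shape); p=np.stack([u,v,np.ones_like(u)],-1)@np.linalg.inv(K).T*depth[...,None]
    return p@Rm.T+o
def shot(name,f):
    s=arm.observe(); p,d=imaging.capture(name); cv2.imwrite(f"pics/{f}.png",p[...,::-1]); np.savez(f"pics/{f}.npz",p=p,d=d,K=cam(name,s)[0],o=cam(name,s)[1],R=cam(name,s)[2]); return p,d,cam(name,s)
E
python3 - <<'E'
from h import *
s=arm.observe();print(s)
for n in("top","side","wrist"):
    i=imaging.camera_info(n);print(n,i)
    shot(n,n+"1")
cv2.imwrite("pics/a.png",np.hstack([cv2.imread("pics/top1.png")]))
E
```

```text
{'clock': 0.0, 'joints': array([-1.2764911 ,  0.6158457 , -0.01263993,  1.42488334,  0.00811724,
        1.10339697, -0.040417  ]), 'qd': array([ 0.0009495 , -0.00145592,  0.00191068, -0.00093487,  0.00061828,
       -0.00055881, -0.00092083]), 'tau': array([ 1.06291830e-04, -4.58925354e+01,  2.09119320e-01, -1.65745139e+01,
       -6.11192104e-02,  2.03923130e-02,  2.40517320e-04]), 'position': array([0.20471504, 0.61614251, 0.23633392]), 'tool_rot': array([-1.80187734e-04,  1.59677812e-01,  9.87168403e-01, -1.22834321e-03]), 'wrist_force': array([-0.80910331,  0.10588342,  0.52861041]), 'moment': array([ 0.02356304, -0.00785357,  0.02785375]), 'grip_width': 0.09303934160215245}
top {'camera_matrix': array([[474.44701488,   0.        , 277.71926289],
       [  0.        , 474.44701488, 211.2344775 ],
       [  0.        ,   0.        ,   1.        ]]), 'origin': array([ 0.44078543, -0.09112552,  1.27131918]), 'attitude': array([-0.04778025,  0.70950105, -0.70139002,  0.04875804])}
side {'camera_matrix': array([[514.94748318,   0.        , 276.60408492],
       [  0.        , 514.94748318, 217.90118273],
       [  0.        ,   0.        ,   1.        ]]), 'origin': array([0.48809437, 0.9220195 , 0.86534287]), 'attitude': array([ 0.02999822, -0.04291847,  0.90016903, -0.43238159])}
wrist {'camera_matrix': array([[320.83567549,   0.        , 278.45216312],
       [  0.        , 320.83567549, 209.53895378],
       [  0.        ,   0.        ,   1.        ]]), 'T_tool_cam': array([[-1.18477516e-03, -9.70815478e-01, -2.39824737e-01,
         6.51257901e-02],
       [ 9.99999286e-01, -1.11354940e-03, -4.32496331e-04,
         6.43494892e-04],
       [ 1.52817441e-04, -2.39825078e-01,  9.70816104e-01,
        -1.48036515e-01],
       [ 0.00000000e+00,  0.00000000e+00,  0.00000000e+00,
         1.00000000e+00]])}
```

View pics/top1.png

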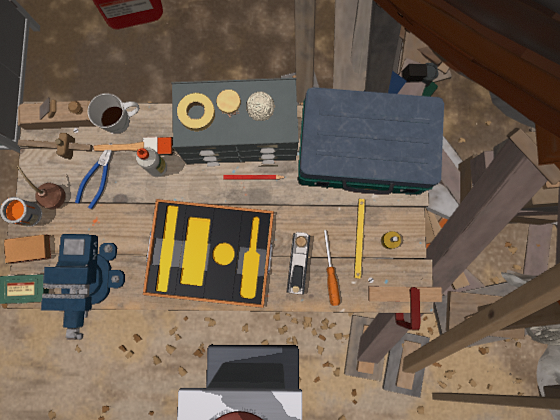

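View pics/side1.png

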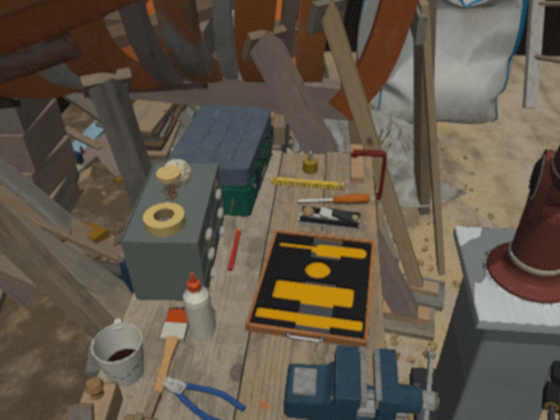

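```bash
python3 - <<'E'
from h import *
for n in("top","side"):
    f=np.load(f"pics/{n}1.npz");p=f['p'];c=(f['K'],f['o'],f['R']);P=cloud(c,f['d'])
    hsv=cv2.cvtColor(p,cv2.COLOR_RGB2HSV)
    print(n)
    for nm,lo,hi in(("yellow",(18,120,90),(32,255,255)),("orange",(5,150,120),(17,255,255)),("red",(0,150,100),(4,255,255))):
        m=cv2.inRange(hsv,lo,hi)
        for ct in cv2.findContours(m,0,2)[0]:
            if cv2.contourArea(ct)<50: continue
            mm=np.zeros(m.shape,np.uint8);cv2.drawContours(mm,[ct],-1,1,-1);q=P[(mm>0)&(f['d']>0)]
            z=np.median(q[:,2])
            if z>0.1 or z<-.05: continue
            w=plane(c,ct[:,0,:],z)[:,:2].astype(np.float32)
            r=cv2.minAreaRect(w*1000);b=cv2.boxPoints(r)
            e=[b[1]-b[0],b[2]-b[1]];e=max(e,key=np.linalg.norm);a=np.degrees(np.arctan2(e[1],e[0]))
            u=cv2.moments(ct);print(nm,np.int32([u['m10']/u['m00'],u['m01']/u['m00']]),"z%.4f"%z,np.round(q[:,:2].mean(0),4),"rect",np.round(r[0],1),np.round(r[1],1),"axis deg %.1f"%((a+180)%180))
f=np.load("pics/top1.npz");c=(f['K'],f['o'],f['R']);P=cloud(c,f['d'])
for u,v in((300,263),(333,280),(360,238),(392,240),(290,292),(300,240),(150,205),(157,202),(272,212),(268,302),(148,292),(315,250),(370,130),(240,120),(230,178),(410,265),(410,295)): print(u,v,np.round(P[v,u],4))
E
python3 -c "
import cv2;a=cv2.imread('pics/top1.png')[185:325,140:420];cv2.imwrite('pics/c1.png',cv2.resize(a,None,fx=2.8,fy=2.8,interpolation=2))"
```

```text
top
yellow [223 253] z0.0101 [0.4996 0.0508] rect [500.8  50.6] [58.3 55.7] axis deg 1.4
yellow [391 239] z0.0374 [ 0.5398 -0.39  ] rect [ 539.6 -390.4] [41.7 44.5] axis deg 178.9
yellow [195 250] z0.0099 [0.5058 0.1261] rect [506.9 126.1] [ 60.6 179.1] axis deg 174.6
yellow [250 264] z0.0101 [ 0.4721 -0.0219] rect [492.5 -23.1] [ 41.8 217.2] axis deg 175.2
yellow [166 248] z0.0099 [0.5122 0.2011] rect [513.7 200.8] [ 31.3 229.3] axis deg 174.4
yellow [359 238] z0.0178 [ 0.5443 -0.3086] rect [ 544.3 -308.5] [ 18.5 210.4] axis deg 176.8
orange [332 287] z0.0241 [ 0.4152 -0.2357] rect [ 418.3 -235.4] [98.7 23.7] axis deg 6.5
orange [ 14 209] z0.0590 [0.603  0.5867] rect [604.  586.6] [49.8 43.7] axis deg 4.8
orange [208 252] z0.0163 [0.501 0.089] rect [502.8  89.6] [316.4 253.4] axis deg 84.8
orange [164 145] z0.0177 [0.791  0.2192] rect [791.3 219.9] [44.8 35.3] axis deg 0.7
red [415 307] z0.0426 [ 0.3672 -0.4444] rect [ 366.8 -445.2] [97.5 20.4] axis deg 0.1
red [249 176] z0.0094 [ 0.7085 -0.0139] rect [708.5 -12.9] [  8.3 141.1] axis deg 90.7
side
yellow [309 319] z0.0105 [0.5084 0.
[... 813 characters left out ...]
416.3 -232.2] [95.2 32.4] axis deg 4.6
red [233 250] z0.0098 [ 0.7054 -0.0056] rect [705.3  -9.1] [ 10.3 140.5] axis deg 90.7
300 263 [ 0.4761 -0.1513  0.0326]
333 280 [ 0.4334 -0.237   0.0309]
360 238 [ 0.5442 -0.3105  0.0178]
392 240 [ 0.5365 -0.3849  0.06  ]
290 292 [ 0.4006 -0.1267  0.0047]
300 240 [ 0.5355 -0.1507  0.0372]
150 205 [ 0.6289  0.2546 -0.0018]
157 202 [0.6338 0.2302 0.0211]
272 212 [ 0.6097 -0.0768  0.0265]
268 302 [ 0.3737 -0.069  -0.0019]
148 292 [0.3969 0.2431 0.0194]
315 250 [ 5.121e-01 -1.928e-01  1.000e-04]
370 130 [ 0.7961 -0.3139  0.156 ]
240 120 [0.8103 0.0009 0.1772]
230 178 [0.7035 0.0384 0.0102]
410 265 [ 0.475  -0.4453  0.0025]
410 295 [ 0.3975 -0.4338  0.0366]
```

View pics/c1.png

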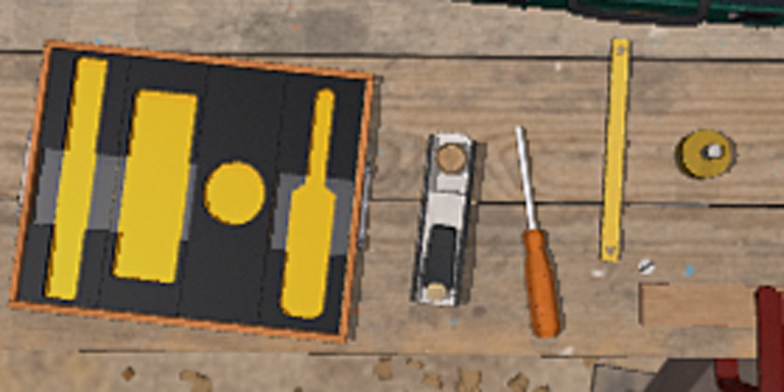

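```bash
cat > go.py <<'E'
# usage: go.py x y z jaw_deg [x y z jaw ...] -> shifts (mm) & turn (deg) in tool axes from present pose
import sys; from h import *
s=arm.observe(); Rm=rot(s["tool_rot"]); p=np.array(s["position"])
print("t %.2f"%s["clock"],"pos",np.round(p*1000,1),"jaw %.1f"%np.degrees(np.arctan2(Rm[1,1],Rm[0,1])),"w %.1f"%(s["grip_width"]*1000),"F",np.round(s["wrist_force"],1),"q",np.round(s["joints"],2))
a=np.array(sys.argv[1:],float).reshape(-1,4)
for x,y,z,j in a:
    d=Rm.T@(np.array([x,y,z])-p*1000); j=np.radians(j)
    T=np.c_[[np.sin(j),-np.cos(j),0],[np.cos(j),np.sin(j),0],[0,0,-1]]; T[:,0]=np.cross(T[:,1],T[:,2])
    print(np.round(d,1),np.round(R.from_matrix(Rm.T@T).as_rotvec(degrees=True),1))
E
python3 go.py 470 150 240 80 460 -260 230 96.5
```

```text
t 0.15 pos [204.8 616.3 236.6] jaw 71.6 w 92.9 F [0.4 0.4 0.2] q [-1.28  0.62 -0.01  1.42  0.01  1.1  -0.04]
[-398.7 -358.9   -2.7] [-0.1 -0.  -8.4]
[-518.5 -751.2    8. ] [ -0.1  -0.  -24.9]
```

```bash
python3 -m handwheel '[[-399,-359,0,0,0,-8,0.08],[-399,-359,0,0,0,-8,0.08],[-399,-359,0,0,0,-8,0.08],[-399,-359,0,0,0,-8,0.08],[-399,-359,0,0,0,-8,0.08],[-399,-359,0,0,0,-8,0.08],[-399,-359,0,0,0,-8,0.08],[-399,-359,0,0,0,-8,0.08],[-399,-359,0,0,0,-8,0.08],[-399,-359,0,0,0,-8,0.08],[-399,-359,0,0,0,-8,0.08],[-399,-359,0,0,0,-8,0.08],[-518,-751,8,0,0,-25,0.08],[-518,-751,8,0,0,-25,0.08],[-518,-751,8,0,0,-25,0.08],[-518,-751,8,0,0,-25,0.08],[-518,-751,8,0,0,-25,0.08],[-518,-751,8,0,0,-25,0.08],[-518,-751,8,0,0,-25,0.08],[-518,-751,8,0,0,-25,0.08]]'; python3 go.py 460 -260 230 96.5
```

```text
clock: 1.82
position: [0.4572, -0.147, 0.2319]
tool_rot: [-0.0, -0.058, 0.998, -0.001]
wrist_force: [0.3, -0.2, 0.3]
grip_width: 0.0503
t 1.82 pos [ 457.2 -147.   231.9] jaw 96.6 w 50.3 F [ 0.3 -0.2  0.3] q [ 0.24  0.36  0.04  1.91 -0.01  0.87  1.97]
[  10.2 -112.6    2.1] [-0.1 -0.   0.1]
```

```bash
python3 -m handwheel '[[10,-113,0,0,0,0,0.08],[10,-113,0,0,0,0,0.08],[10,-113,0,0,0,0,0.08],[10,-113,0,0,0,0,0.08],[10,-113,0,0,0,0,0.08],[10,-113,0,0,0,0,0.08]]'
python3 - <<'E'
from h import *
p,d,c=shot("wrist","w2"); P=cloud(c,d)
hsv=cv2.cvtColor(p,cv2.COLOR_RGB2HSV)
for nm,lo,hi,zz in(("yellow",(18,120,90),(32,255,255),None),("orange",(5,150,100),(17,255,255),None)):
    m=cv2.inRange(hsv,lo,hi)
    for ct in cv2.findContours(m,0,2)[0]:
        if cv2.contourArea(ct)<150: continue
        mm=np.zeros(m.shape,np.uint8);cv2.drawContours(mm,[ct],-1,1,-1);q=P[(mm>0)&(d>0)];z=np.median(q[:,2])
        if abs(z)>.1: continue
        r=cv2.minAreaRect((plane(c,ct[:,0],z)[:,:2]*1000).astype(np.float32));b=cv2.boxPoints(r)
        e=max([b[1]-b[0],b[2]-b[1]],key=np.linalg.norm)
        print(nm,np.int32(ct[:,0].mean(0)),"z%.4f"%z,np.round(q[:,:2].mean(0),4),np.round(r[0],1),np.round(r[1],1),"%.1f"%(np.degrees(np.arctan2(e[1],e[0]))%180))
# plane: raised points in its region
for nm,x0,x1,y0,y1,h in(("plane",.36,.62,-.195,-.10,.012),("hole saw",.49,.59,-.44,-.345,.028),("screwdriver",.36,.58,-.275,-.19,.008),("rule",.42,.66,-.335,-.28,.009)):
  for src in("w2","top1"):
    f=np.load(f"pics/{src}.npz");Q=cloud((f['K'],f['o'],f['R']),f['d'])
    k=(f['d']>0)&(Q[...,0]>x0)&(Q[...,0]<x1)&(Q[...,1]>y0)&(Q[...,1]<y1)&(Q[...,2]>h)&(Q[...,2]<.1)
    q=Q[k]
    if len(q)<20: print(nm,src,len(q));continue
    r=cv2.minAreaRect((q[:,:2]*1000).astype(np.float32));b=cv2.boxPoints(r);e=max([b[1]-b[0],b[2]-b[1]],key=np.linalg.norm)
    print(nm,src,len(q),np.round(r[0],1),np.round(r[1],1),"%.1f"%(np.degrees(np.arctan2(e[1],e[0]))%180),"zmax %.3f"%q[:,2].max())
E
python3 go.py
```

```text
clock: 2.32
position: [0.4603, -0.2592, 0.2317]
tool_rot: [-0.001, -0.058, 0.998, -0.0]
wrist_force: [-0.1, 0.3, 0.0]
grip_width: 0.0505
yellow [528 249] z0.0098 [0.4994 0.0519] [501.  55.] [52.  57.2] 148.8
yellow [159 238] z0.0363 [ 0.5282 -0.3842] [ 527.9 -386.7] [37.8 54.1] 95.0
yellow [237 210] z0.0176 [ 0.4859 -0.3036] [ 499.  -305.4] [ 16.3 120.7] 176.3
yellow [484 199] z0.0097 [ 0.4478 -0.0185] [450.9 -18.8] [ 41.9 132.1] 174.1
orange [474 172] z0.0227 [ 0.4084 -0.0384] [419.6 -45.8] [ 84.3 177.8] 142.1
orange [301 159] z0.0242 [ 0.4151 -0.2384] [ 419.2 -238.1] [97.6 24.5] 8.1
plane w2 4184 [ 469.8 -146. ] [ 45.7 141.4] 173.9 zmax 0.043
plane top1 822 [ 476.4 -146.4] [ 45.1 156.8] 174.0 zmax 0.045
hole saw w2 867 [ 533. -390.] [44.8 29.6] 89.9 zmax 0.064
hole saw top1 246 [ 539.5 -390. ] [43.5 44.2] 111.5 zmax 0.070
screwdriver w2 2353 [ 468.6 -230.4] [198.9  27.1] 7.8 zmax 0.029
screwdriver top1 452 [ 465.9 -227.7] [213.   53.2] 3.2 zmax 0.032
rule w2 1211 [ 534.4 -308. ] [230.6  34.9] 2.6 zmax 0.021
rule top1 492 [ 544.2 -318. ] [ 35.2 211.5] 176.4 zmax 0.025
t 2.37 pos [ 460.5 -258.5  231.9] jaw 96.8 w 49.9 F [ 0.6 -0.9  0.8] q [ 0.43  0.43  0.06  1.78 -0.03  0.93  2.19]
```

View pics/w2.png

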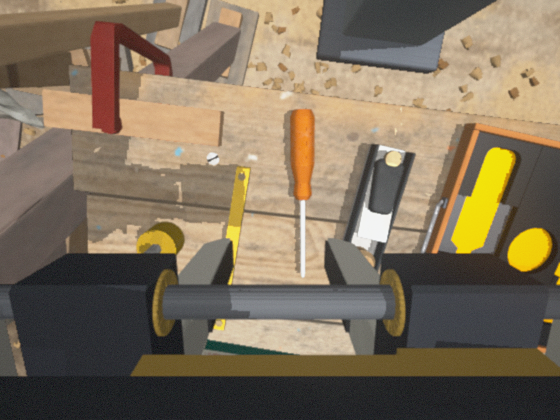

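```bash
python3 go.py 446.2 -232.9 90 97.5 446.2 -232.9 22 97.5
```

```text
t 2.37 pos [ 460.5 -258.5  231.9] jaw 96.8 w 49.9 F [ 0.6 -0.9  0.8] q [ 0.43  0.43  0.06  1.78 -0.03  0.93  2.19]
[ 11.1  27.1 141.9] [ 0.  -0.1 -0.7]
[ 11.   27.1 209.9] [ 0.  -0.1 -0.7]
```

```bash
python3 -m handwheel '[[11,27,40,0,0,-0.7,0.08],[11,27,80,0,0,-0.7,0.08],[11,27,120,0,0,-0.7,0.08],[11,27,155,0,0,-0.7,0.08],[11,27,180,0,0,-0.7,0.08],[11,27,195,0,0,-0.7,0.08],[11,27,205,0,0,-0.7,0.08],[11,27,210,0,0,-0.7,0.08],[11,27,210,0,0,-0.7,0.08],[11,27,210,0,0,-0.7,-1],[11,27,210,0,0,-0.7,-1],[11,27,210,0,0,-0.7,-1],[11,27,210,0,0,-0.7,-1],[11,27,210,0,0,-0.7,-1],[11,27,210,0,0,-0.7,-1],[11,27,210,0,0,-0.7,-1]]' 25; python3 go.py
```

```text
clock: 3.7
position: [0.4468, -0.2332, 0.0223]
tool_rot: [0.0, -0.065, 0.998, -0.0]
wrist_force: [0.9, -0.0, 2.4]
grip_width: 0.0235
t 3.70 pos [ 446.8 -233.2   22.3] jaw 97.5 w 23.5 F [ 0.9 -0.   2.4] q [ 0.42  0.72  0.03  2.04 -0.04  0.38  2.18]
```

```bash
python3 go.py 446.8 -233 115 97.5 469.4 -21.2 115 84.6  469.4 -21.2 60 84.6
```

```text
t 3.70 pos [ 446.8 -233.2   22.3] jaw 97.5 w 23.5 F [ 0.9 -0.   2.4] q [ 0.42  0.72  0.03  2.04 -0.04  0.38  2.18]
[ -0.1   0.1 -92.7] [-0.  0. -0.]
[-50.  207.2 -92.8] [-0.   0.  12.9]
[-50.  207.2 -37.8] [-0.   0.  12.9]
```

```bash
python3 -m handwheel '[[0,0,-15,0,0,0,-1],[0,0,-40,0,0,0,-1],[0,0,-70,0,0,0,-1],[-4,15,-93,0,0,1,-1],[-10,40,-93,0,0,3,-1],[-18,75,-93,0,0,5,-1],[-26,110,-93,0,0,7,-1],[-34,145,-93,0,0,9,-1],[-43,180,-93,0,0,11,-1],[-48,200,-93,0,0,13,-1],[-50,207,-93,0,0,13,-1],[-50,207,-75,0,0,13,-1],[-50,207,-55,0,0,13,-1],[-50,207,-40,0,0,13,-1],[-50,207,-38,0,0,13,-1],[-50,207,-38,0,0,13,-1]]'; python3 go.py 469.4 -21.2 31.5 84.6; python3 -c "
from h import *
shot('wrist','w3')"
```

```text
clock: 5.03
position: [0.4685, -0.0226, 0.0595]
tool_rot: [-0.001, 0.049, 0.999, -0.001]
wrist_force: [-0.4, -0.3, -1.1]
grip_width: 0.023
t 5.03 pos [468.5 -22.6  59.5] jaw 84.4 w 23.0 F [-0.4 -0.3 -1.1] q [-0.07  0.63  0.11  2.11 -0.16  0.41  1.64]
[-0.8  1.5 28. ] [-0.1 -0.1 -0.2]
```

View pics/w3.png

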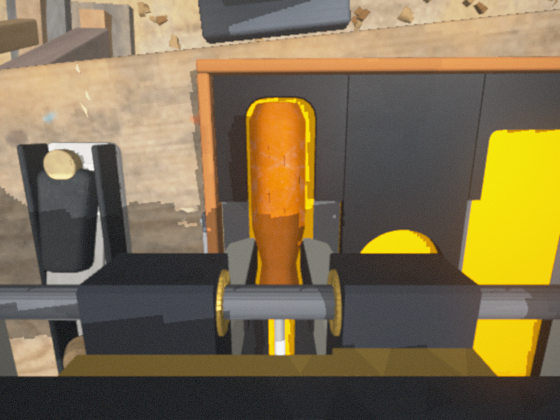

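```bash
python3 -m handwheel '[[-1,1.5,8,0,0,0,-1],[-1,1.5,15,0,0,0,-1],[-1,1.5,20,0,0,0,-1],[-1,1.5,24,0,0,0,-1],[-1,1.5,26,0,0,0,-1],[-1,1.5,27.5,0,0,0,-1],[-1,1.5,28,0,0,0,-1],[-1,1.5,28,0,0,0,-1]]'; python3 go.py 469.4 -21.2 31 84.6
```

```text
clock: 5.75
position: [0.4704, -0.0212, 0.0322]
tool_rot: [-0.0, 0.049, 0.999, -0.001]
wrist_force: [-1.0, -0.5, -0.8]
grip_width: 0.0236
t 5.75 pos [470.4 -21.2  32.2] jaw 84.4 w 23.6 F [-1.  -0.5 -0.8] q [-0.06  0.68  0.09  2.12 -0.17  0.34  1.64]
[ 0.9 -0.1  1.2] [-0.1 -0.  -0.2]
```

```bash
python3 -m handwheel '[[0,0,1.2,0,0,0,-1],[0,0,1.2,0,0,0,-1],[0,0,1.2,0,0,0,-0.42],[0,0,1.2,0,0,0,-0.36],[0,0,1.2,0,0,0,-0.3],[0,0,1.2,0,0,0,-0.28],[0,0,-8,0,0,0,-0.28],[0,0,-25,0,0,0,-0.28],[0,0,-60,0,0,0,-0.28],[0,0,-100,0,0,0,0.3],[0,0,-130,0,0,0,0.3],[0,0,-130,0,0,0,0.3]]'; python3 -c "
from h import *
shot('wrist','w4')";python3 go.py 492 -300 163 90  528 -390 163 92
```

```text
clock: 6.75
position: [0.474, -0.0213, 0.1682]
tool_rot: [0.006, 0.049, 0.999, -0.0]
wrist_force: [-0.0, -1.3, 0.7]
grip_width: 0.0494
t 6.80 pos [472.5 -21.1 165.7] jaw 84.4 w 52.9 F [ 0.2 -0.1 -0.2] q [-0.13  0.44  0.17  2.02 -0.12  0.68  1.6 ]
[ -46.6 -275.7    3.1] [-0.   0.4 -5.6]
[ -91.2 -361.7    3.4] [-0.   0.4 -7.6]
```

View pics/w4.png

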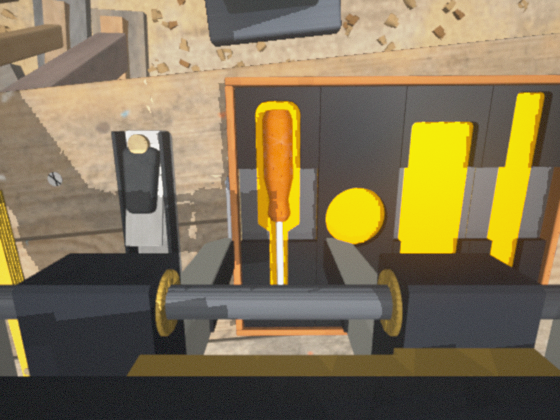

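```bash
python3 -m handwheel '[[-103,-360,3,0,0,-5,0.3],[-103,-360,3,0,0,-5,0.3],[-103,-360,3,0,0,-5,0.3],[-103,-360,3,0,0,-5,0.3],[-103,-360,3,0,0,-5,0.3],[-103,-360,3,0,0,-5,0.3],[-103,-360,3,0,0,-5,0.3],[-103,-360,3,0,0,-5,0.3],[-103,-360,3,0,0,-5,0.3],[-103,-360,3,0,0,-5,0.3],[-103,-360,3,0,0,-5,0.3]]'
python3 - <<'E'
from h import *
p,d,c=shot("wrist","w5");Q=cloud(c,d)
k=(d>0)&(Q[...,0]>.49)&(Q[...,0]<.6)&(Q[...,1]>-.44)&(Q[...,1]<-.34)&(Q[...,2]>.028)&(Q[...,2]<.045)
q=(Q[k][:,:2]*1000).astype(np.float32);print(len(q),cv2.minEnclosingCircle(q),q.min(0),q.max(0))
k=(d>0)&(Q[...,0]>.49)&(Q[...,0]<.6)&(Q[...,1]>-.44)&(Q[...,1]<-.34)&(Q[...,2]>.05)&(Q[...,2]<.075)
print(Q[k].mean(0) if k.any() else 0)
E
python3 go.py 539.5 -390 33 90
```

```text
clock: 7.72
position: [0.5376, -0.3924, 0.1613]
tool_rot: [0.002, 0.008, 1.0, -0.0]
wrist_force: [-0.6, 1.3, -1.1]
grip_width: 0.0603
1764 ((541.0757446289062, -390.1513977050781), 22.66478157043457) [ 518.64044 -412.1171 ] [ 563.4168 -368.0927]
[ 0.53954622 -0.39016467  0.0641443 ]
t 7.77 pos [ 538.6 -389.3  161.5] jaw 89.3 w 60.6 F [ 0.7  0.4 -0.7] q [ 0.52  0.71  0.13  1.47 -0.11  0.96  2.24]
[ -0.2  -0.9 128.5] [ 0.1  0.3 -0.7]
```

```bash
python3 -m handwheel '[[-1.5,-0.8,35,0,0,0,0.3],[-1.5,-0.8,70,0,0,0,0.3],[-1.5,-0.8,95,0,0,0,0.3],[-1.5,-0.8,112,0,0,0,0.3],[-1.5,-0.8,123,0,0,0,0.3],[-1.5,-0.8,128.5,0,0,0,0.3],[-1.5,-0.8,128.5,0,0,0,0.3],[-1.5,-0.8,128.5,0,0,0,-1],[-1.5,-0.8,128.5,0,0,0,-1],[-1.5,-0.8,128.5,0,0,0,-1],[-1.5,-0.8,128.5,0,0,0,-1],[-1.5,-0.8,128.5,0,0,0,-1],[-1.5,-0.8,128.5,0,0,0,-1]]' 30; python3 go.py 540.5 -390 130 90 500 -150 130 85 498.4 50.9 130 84.6 498.4 50.9 65 84.6
```

```text
clock: 8.85
position: [0.5415, -0.3905, 0.0346]
tool_rot: [0.003, 0.006, 1.0, 0.0]
wrist_force: [0.1, 0.3, 5.3]
grip_width: 0.0438
t 8.85 pos [ 541.5 -390.5   34.6] jaw 89.3 w 43.8 F [0.1 0.3 5.3] q [ 0.53  0.87  0.11  1.55 -0.13  0.72  2.26]
[  0.4   0.5 -95.5] [ 0.   0.4 -0.7]
[ 43.8 240.  -95.6] [0.  0.4 4.3]
[ 47.9 440.9 -95.6] [0.  0.4 4.7]
[ 48.3 440.8 -30.6] [0.  0.4 4.7]
```

```bash
python3 -m handwheel '[[0,0,-15,0,0,0,-1],[0,0,-40,0,0,0,-1],[0,0,-70,0,0,0,-1],[3,20,-95,0,0.4,0,-1],[8,50,-95,0,0.4,1,-1],[15,85,-95,0,0.4,1,-1],[21,122,-95,0,0.4,2,-1],[27,160,-95,0,0.4,2,-1],[32,198,-95,0,0.4,3,-1],[36,236,-95,0,0.4,3,-1],[39,274,-95,0,0.4,4,-1],[42,312,-95,0,0.4,4,-1],[44,350,-95,0,0.4,4.7,-1],[46,388,-95,0,0.4,4.7,-1],[47,418,-95,0,0.4,4.7,-1],[48,436,-95,0,0.4,4.7,-1],[48,441,-85,0,0.4,4.7,-1],[48,441,-60,0,0.4,4.7,-1],[48,441,-40,0,0.4,4.7,-1],[48,441,-31,0,0.4,4.7,-1]]'
python3 - <<'E'
from h import *
p,d,c=shot("wrist","w6")
t,dt,ct=shot("top","top6")
hsv=cv2.cvtColor(t,cv2.COLOR_RGB2HSV)
Q=cloud(ct,dt);k=(dt>0)&(Q[...,0]>.35)&(Q[...,0]<.5)&(abs(Q[...,1]+.02)<.03)&(cv2.inRange(hsv,(5,150,100),(17,255,255))>0)&(Q[...,2]>.02)
print("handle z max",np.percentile(Q[k][:,2],[50,98]) if k.any() else None)
E
python3 go.py 498.4 50.9 43.8 84.6
```

```text
clock: 10.52
position: [0.497, 0.0495, 0.0627]
tool_rot: [-0.002, 0.048, 0.999, -0.001]
wrist_force: [0.5, -0.4, -1.3]
grip_width: 0.044
handle z max [0.03300273 0.04037895]
t 10.62 pos [497.3  49.4  63.5] jaw 84.5 w 44.2 F [-0.7  0.7 -2.1] q [-0.25  0.65  0.16  2.03 -0.2   0.48  1.53]
[-1.1  1.6 19.6] [-0.1 -0.3 -0.1]
```

View pics/w6.png

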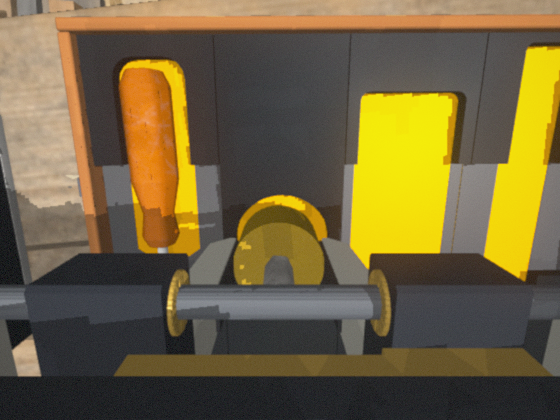

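```bash
python3 -m handwheel '[[-1,1.6,6,0,0,0,-1],[-1,1.6,11,0,0,0,-1],[-1,1.6,14,0,0,0,-1],[-1,1.6,16,0,0,0,-1],[-1,1.6,18,0,0,0,-1],[-1,1.6,19,0,0,0,-1],[-1,1.6,20,0,0,0,-1],[-1,1.6,20,0,0,0,-1]]'; python3 go.py 498.4 50.9 43.6 84.6
```

```text
clock: 11.28
position: [0.4985, 0.051, 0.0436]
tool_rot: [-0.002, 0.048, 0.999, -0.0]
wrist_force: [0.5, 1.0, -2.4]
grip_width: 0.044
t 11.28 pos [498.5  51.   43.6] jaw 84.5 w 44.0 F [ 0.5  1.  -2.4] q [-0.24  0.69  0.14  2.03 -0.21  0.44  1.54]
[ 0.1 -0.1  0. ] [-0.1 -0.2 -0.1]
```

```bash
python3 -m handwheel '[[0,0,0.6,0,0,0,-1],[0,0,1.2,0,0,0,-1],[0,0,1.2,0,0,0,-0.02],[0,0,1.2,0,0,0,0.05],[0,0,1.2,0,0,0,0.12],[0,0,1.2,0,0,0,0.18],[0,0,1.2,0,0,0,0.2],[0,0,-10,0,0,0,0.2],[0,0,-30,0,0,0,0.2],[0,0,-65,0,0,0,0.2],[0,0,-105,0,0,0,0.2],[0,0,-135,0,0,0,0],[0,0,-135,0,0,0,-0.2],[0,0,-135,0,0,0,-0.2]]'
python3 - <<'E'
from h import *
p,d,c=shot("wrist","w7");Q=cloud(c,d)
k=(d>0)&(abs(Q[...,0]-.498)<.04)&(abs(Q[...,1]-.051)<.032)&(Q[...,2]>.025)&(Q[...,2]<.055)
q=(Q[k][:,:2]*1000).astype(np.float32);print(len(q),cv2.minEnclosingCircle(q),np.median(Q[k][:,2]))
E
python3 go.py 490 -130 175 87  535 -308 175 86.5
```

```text
clock: 12.45
position: [0.5001, 0.0512, 0.1802]
tool_rot: [-0.0, 0.048, 0.999, 0.0]
wrist_force: [-0.1, -0.4, -0.1]
grip_width: 0.041
1735 ((497.6106262207031, 51.14470291137695), 22.708545684814453) 0.04571880930965139
t 12.50 pos [498.8  51.2 178.6] jaw 84.5 w 38.7 F [ 1.   0.4 -1.1] q [-0.3   0.47  0.23  1.92 -0.15  0.77  1.48]
[  -8.7 -181.2    3.7] [-0.  -0.2 -2.5]
[ -70.5 -354.     3.6] [-0.  -0.2 -2. ]
```

View pics/w7.png

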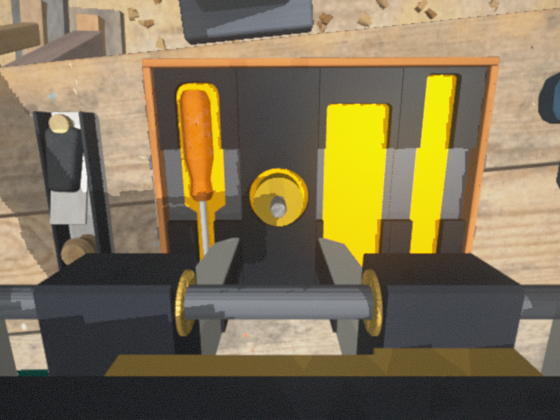

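```bash
python3 -m handwheel '[[-71,-354,3,0,0,-2,-0.2],[-71,-354,3,0,0,-2,-0.2],[-71,-354,3,0,0,-2,-0.2],[-71,-354,3,0,0,-2,-0.2],[-71,-354,3,0,0,-2,-0.2],[-71,-354,3,0,0,-2,-0.2],[-71,-354,3,0,0,-2,-0.2],[-71,-354,3,0,0,-2,-0.2],[-71,-354,3,0,0,-2,-0.2],[-71,-354,3,0,0,-2,-0.2],[-71,-354,3,0,0,-2,-0.2]]'
python3 - <<'E'
from h import *
p,d,c=shot("wrist","w8");Q=cloud(c,d)
m=cv2.inRange(cv2.cvtColor(p,cv2.COLOR_RGB2HSV),(18,120,90),(32,255,255))
k=(m>0)&(d>0)&(Q[...,0]>.4)&(Q[...,0]<.67)&(abs(Q[...,1]+.308)<.03)&(Q[...,2]>.01)&(Q[...,2]<.025)
q=(Q[k][:,:2]*1000).astype(np.float32);r=cv2.fitLine(q,cv2.DIST_L2,0,.01,.01).ravel();print(len(q),q.min(0),q.max(0),np.degrees(np.arctan2(r[1],r[0])),r)
E
python3 go.py 536 -308 21.5 86.5
```

```text
clock: 13.42
position: [0.5335, -0.3097, 0.1728]
tool_rot: [-0.004, 0.033, 0.999, 0.0]
wrist_force: [-0.2, 1.1, -0.6]
grip_width: 0.0372
2781 [ 440.49652 -320.71484] [ 620.90564 -294.57526] -3.6355605 [ 9.9798757e-01 -6.3409932e-02  5.2621259e+02 -3.0746765e+02]
t 13.47 pos [ 534.4 -307.2  173.1] jaw 86.4 w 37.0 F [ 0.1  0.9 -0.2] q [ 0.36  0.64  0.21  1.6  -0.15  0.93  2.13]
[ -2.9  -1.  151.6] [ 0.1 -0.5 -0.1]
```

```bash
python3 -m handwheel '[[-3,-1,40,0,0,0,-0.2],[-3,-1,78,0,0,0,-0.2],[-3,-1,108,0,0,0,-0.2],[-3,-1,128,0,0,0,-0.2],[-3,-1,141,0,0,0,-0.2],[-3,-1,148,0,0,0,-0.2],[-3,-1,151.5,0,0,0,-0.2],[-3,-1,151.5,0,0,0,-0.2],[-3,-1,151.5,0,0,0,-1],[-3,-1,151.5,0,0,0,-1],[-3,-1,151.5,0,0,0,-1],[-3,-1,151.5,0,0,0,-1],[-3,-1,151.5,0,0,0,-1],[-3,-1,151.5,0,0,0,-1]]' 30; python3 go.py 505 -307 140 86.5 480 -100 140 86 504.4 200 140 84.6 504.4 200 75 84.6
```

```text
clock: 14.63
position: [0.5366, -0.3083, 0.0225]
tool_rot: [-0.003, 0.031, 1.0, 0.001]
wrist_force: [-0.2, 0.0, 4.8]
grip_width: 0.0147
t 14.63 pos [ 536.6 -308.3   22.5] jaw 86.4 w 14.7 F [-0.2  0.   4.8] q [ 0.39  0.84  0.16  1.7  -0.2   0.63  2.17]
[  32.4   -0.4 -117.2] [ 0.1 -0.4 -0.1]
[  70.3  204.6 -116.6] [ 0.1 -0.4  0.4]
[  64.6  505.5 -116.2] [ 0.1 -0.4  1.8]
[ 64.2 505.4 -51.2] [ 0.1 -0.4  1.8]
```

```bash
python3 -m handwheel '[[2,0,-12,0,0,0,-1],[5,0,-35,0,0,0,-1],[10,0,-65,0,0,0,-1],[20,0,-95,0,0,0,-1],[35,8,-115,0,0,0,-1],[45,35,-117,0,-0.4,0,-1],[53,70,-117,0,-0.4,0,-1],[59,108,-117,0,-0.4,0,-1],[63,146,-117,0,-0.4,0,-1],[66,184,-117,0,-0.4,0.4,-1],[68,222,-117,0,-0.4,0.4,-1],[68,260,-117,0,-0.4,1,-1],[68,298,-117,0,-0.4,1,-1],[68,336,-117,0,-0.4,1,-1],[67,374,-117,0,-0.4,1.8,-1],[66,412,-117,0,-0.4,1.8,-1],[65,450,-117,0,-0.4,1.8,-1],[65,480,-117,0,-0.4,1.8,-1],[64,500,-117,0,-0.4,1.8,-1],[64,505,-110,0,-0.4,1.8,-1]]'; python3 go.py 504.4 200 65 84.6 504.4 200 31.8 84.6
```

```text
clock: 16.3
position: [0.5052, 0.2052, 0.135]
tool_rot: [0.002, 0.043, 0.999, 0.003]
wrist_force: [-0.2, -0.1, -0.8]
grip_width: 0.0147
t 16.30 pos [505.2 205.2 135. ] jaw 85.1 w 14.7 F [-0.2 -0.1 -0.8] q [-0.58  0.59  0.25  1.86 -0.21  0.72  1.27]
[ 0.6 -5.7 69.9] [0.4 0.2 0.5]
[  0.7  -5.9 103.1] [0.4 0.2 0.5]
```

```bash
python3 -m handwheel '[[0.6,-4,10,0.3,0.2,0.5,-1],[0.6,-4.5,35,0.3,0.2,0.5,-1],[0.6,-4.5,55,0.3,0.2,0.5,-1],[0.6,-4.5,68,0.3,0.2,0.5,-1],[0.6,-4.5,70,0.3,0.2,0.5,-1],[0.6,-4.5,70,0.3,0.2,0.5,-1]]'; python3 -c "
from h import *
shot('wrist','w9')"; python3 go.py 504.4 200 31.8 84.6
```

```text
clock: 16.8
position: [0.5037, 0.1983, 0.0638]
tool_rot: [-0.002, 0.049, 0.999, -0.001]
wrist_force: [-0.6, -0.0, -0.4]
grip_width: 0.0147
t 16.85 pos [504.5 199.1  64.8] jaw 84.4 w 14.8 F [-0.4  0.4 -1.4] q [-0.55  0.69  0.21  1.91 -0.25  0.56  1.3 ]
[ 0.2  0.9 33. ] [-0.  -0.1 -0.2]
```

View pics/w9.png

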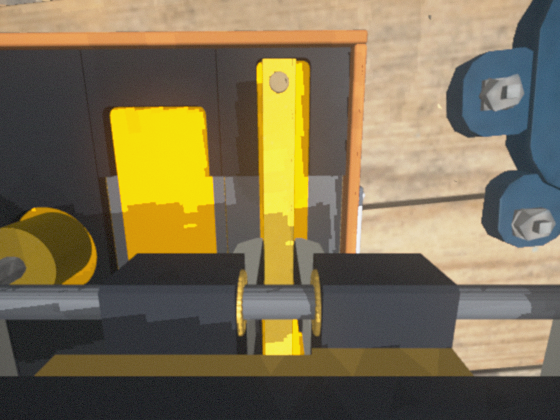

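```bash
python3 -m handwheel '[[0,2,9,0,0,-0.2,-1],[0,2.5,17,0,0,-0.2,-1],[0,2.5,23,0,0,-0.2,-1],[0,2.5,27,0,0,-0.2,-1],[0,2.5,30,0,0,-0.2,-1],[0,2.5,32,0,0,-0.2,-1],[0,2.5,33,0,0,-0.2,-1],[0,2.5,33.5,0,0,-0.2,-1],[0,2.5,33.5,0,0,-0.2,-1]]'; python3 go.py 504.4 201.5 31.5 84.6
```

```text
clock: 17.6
position: [0.5047, 0.2016, 0.0315]
tool_rot: [-0.001, 0.047, 0.999, -0.0]
wrist_force: [-0.5, -0.7, -0.1]
grip_width: 0.0145
t 17.60 pos [504.7 201.6  31.5] jaw 84.6 w 14.5 F [-0.5 -0.7 -0.1] q [-0.54  0.75  0.18  1.92 -0.27  0.49  1.31]
[ 0.3 -0.1  0.1] [-0.  -0.1 -0. ]
```

```bash
python3 -m handwheel '[[0,0,0.7,0,0,0,-1],[0,0,0.7,0,0,0,-0.65],[0,0,0.7,0,0,0,-0.55],[0,0,0.7,0,0,0,-0.45],[0,0,0.7,0,0,0,-0.42],[0,0,-8,0,0,0,-0.42],[0,0,-28,0,0,0,-0.42],[0,0,-65,0,0,0,-0.42],[0,0,-105,0,0,0,0.4],[0,0,-135,0,0,0,0.4],[0,0,-135,0,0,0,0.4],[0,0,-135,0,0,0,0.4]]'
python3 - <<'E'
from h import *
p,d,c=shot("wrist","w10");Q=cloud(c,d)
m=cv2.inRange(cv2.cvtColor(p,cv2.COLOR_RGB2HSV),(18,120,60),(32,255,255))
k=(m>0)&(d>0)&(abs(Q[...,0]-.512)<.13)&(abs(Q[...,1]-.2)<.04)&(Q[...,2]>.02)&(Q[...,2]<.04)
q=(Q[k][:,:2]*1000).astype(np.float32);print(len(q),q.min(0),q.max(0),np.median(Q[k][:,2]),np.percentile(Q[k][:,2],[5,95]));print(cv2.fitLine(q,cv2.DIST_L2,0,.01,.01).ravel())
E
python3 go.py 485 -60 170 84  476 -147 170 84
```

```text
clock: 18.6
position: [0.5059, 0.2021, 0.1688]
tool_rot: [0.002, 0.047, 0.999, 0.001]
wrist_force: [-0.6, 0.6, -0.2]
grip_width: 0.0494
3083 [408.55743 162.6518 ] [588.4615 218.2845] 0.026599904012108988 [0.0254112  0.02772584]
[ 9.9546868e-01 -9.5090076e-02  4.9375977e+02  2.0295079e+02]
t 18.65 pos [504.6 201.7 167.1] jaw 84.6 w 52.9 F [-0.2 -0.1 -0.7] q [-0.6   0.54  0.27  1.83 -0.2   0.8   1.25]
[  -5.1 -262.4   -3. ] [ 0.  -0.   0.6]
[  -4.3 -349.9   -3. ] [ 0.  -0.   0.6]
```

View pics/w10.png

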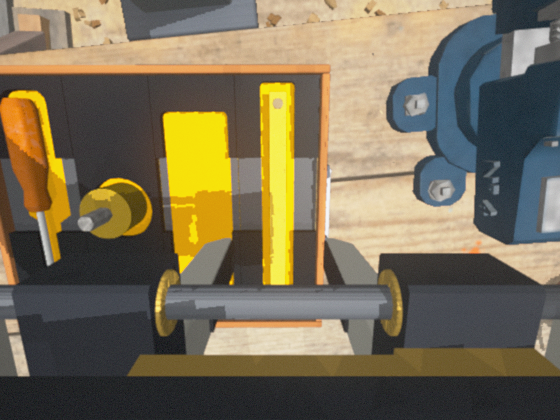

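```bash
python3 -m handwheel '[[-5,-350,-3,0,0,0.6,0.4],[-5,-350,-3,0,0,0.6,0.4],[-5,-350,-3,0,0,0.6,0.4],[-5,-350,-3,0,0,0.6,0.4],[-5,-350,-3,0,0,0.6,0.4],[-5,-350,-3,0,0,0.6,0.4],[-5,-350,-3,0,0,0.6,0.4],[-5,-350,-3,0,0,0.6,0.4],[-5,-350,-3,0,0,0.6,0.4],[-5,-350,-3,0,0,0.6,0.4],[-5,-350,-3,0,0,0.6,0.4]]'
python3 - <<'E'
from h import *
p,d,c=shot("wrist","w11");Q=cloud(c,d)
for h in(.008,.015,.022):
    k=(d>0)&(Q[...,0]>.36)&(Q[...,0]<.58)&(Q[...,1]>-.195)&(Q[...,1]<-.1)&(Q[...,2]>h)&(Q[...,2]<.032)
    q=(Q[k][:,:2]*1000).astype(np.float32);r=cv2.minAreaRect(q);print(h,len(q),np.round(r,1) if 0 else r,q.min(0),q.max(0))
E
python3 go.py 478 -147 32 84
```

```text
clock: 19.57
position: [0.4754, -0.1475, 0.1685]
tool_rot: [-0.002, 0.054, 0.999, 0.001]
wrist_force: [-0.5, 0.8, -1.1]
grip_width: 0.065
0.008 4362 ((479.10107421875, -146.7796630859375), (45.11217498779297, 160.77842712402344), 83.93103790283203) [ 397.59384 -176.23364] [ 559.8182  -116.61892]
0.015 3633 ((476.26629638671875, -146.478271484375), (45.11217498779297, 153.61927795410156), 83.93103790283203) [ 397.59384 -176.23364] [ 554.8879  -116.61892]
0.022 3364 ((476.26629638671875, -146.478271484375), (45.11217498779297, 153.61927795410156), 83.93103790283203) [ 397.59384 -176.23364] [ 554.8879  -116.61892]
t 19.62 pos [ 475.9 -145.8  168.6] jaw 84.0 w 65.3 F [-1.   0.3  0.5] q [ 0.07  0.48  0.26  1.94 -0.18  0.74  1.91]
[ -2.8  -1.2 136.6] [ 0.1 -0.2  0. ]
```

View pics/w11.png

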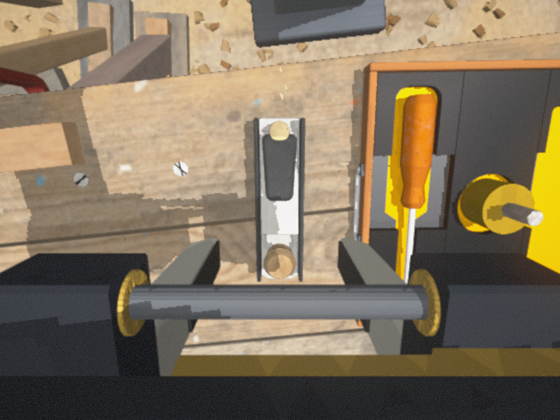

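```bash
python3 -m handwheel '[[-4,-1,35,0,0,0,0.4],[-4,-1,70,0,0,0,0.4],[-4,-1,100,0,0,0,0.4],[-4,-1,120,0,0,0,0.4],[-4,-1,132,0,0,0,0.4],[-4,-1,137,0,0,0,0.4],[-4,-1,137,0,0,0,0.4],[-4,-1,137,0,0,0,-1],[-4,-1,137,0,0,0,-1],[-4,-1,137,0,0,0,-1],[-4,-1,137,0,0,0,-1],[-4,-1,137,0,0,0,-1],[-4,-1,137,0,0,0,-1],[-4,-1,137,0,0,0,-1]]' 60; python3 go.py 478 -147 130 84 505.4 125.1 130 84.6 505.4 125.1 70 84.6
```

```text
clock: 20.78
position: [0.4799, -0.147, 0.0325]
tool_rot: [-0.001, 0.052, 0.999, 0.001]
wrist_force: [-0.3, 0.4, 5.3]
grip_width: 0.0445
t 20.78 pos [ 479.9 -147.    32.5] jaw 84.0 w 44.5 F [-0.3  0.4  5.3] q [ 0.15  0.71  0.16  2.04 -0.27  0.42  1.99]
[  2.1  -0.  -97.5] [ 0.1 -0.1  0. ]
[  3.1 273.5 -97. ] [ 0.1 -0.1 -0.6]
[  3.  273.4 -37. ] [ 0.1 -0.1 -0.6]
```

```bash
python3 -m handwheel '[[0,0,-5,0,0,0,-1],[0,0,-15,0,0,0,-1],[0,0,-30,0,0,0,-1],[0,0,-48,0,0,0,-1],[0,0,-66,0,0,0,-1],[0,0,-84,0,0,0,-1],[0,0,-100,0,0,0,-1],[0,0,-112,0,0,0,-1],[0,5,-117,0,0,0,-1],[0,15,-118,0,0,0,-1],[0,30,-118,0,0,0,-1],[0,48,-118,0,0,0,-1],[0,70,-118,0,0,-0.2,-1],[1,94,-118,0,0,-0.2,-1],[1,118,-118,0,0,-0.2,-1],[2,142,-118,0,0,-0.4,-1],[2,166,-118,0,0,-0.4,-1],[3,188,-118,0,0,-0.6,-1],[3,206,-118,0,0,-0.6,-1],[3,218,-118,0,0,-0.6,-1]]'; python3 go.py 505.4 125.1 150 84.6 505.4 125.1 75 84.6
```

```text
clock: 22.45
position: [0.4979, 0.0741, 0.1494]
tool_rot: [-0.003, 0.044, 0.999, 0.002]
wrist_force: [-0.3, 0.6, -9.5]
grip_width: 0.0448
t 22.45 pos [497.9  74.1 149.4] jaw 84.9 w 44.8 F [-0.3  0.6 -9.5] q [-0.37  0.52  0.27  1.95 -0.21  0.7   1.51]
[-3.  51.5 -0.5] [ 0.2 -0.4  0.3]
[-3.5 51.2 74.5] [ 0.2 -0.4  0.3]
```

```bash
python3 -m handwheel '[[-1,18,0,0.2,-0.4,0.3,-1],[-2,34,0,0.2,-0.4,0.3,-1],[-3,45,0,0.2,-0.4,0.3,-1],[-3,50,3,0.2,-0.4,0.3,-1],[-3,51,12,0.2,-0.4,0.3,-1],[-3,51,28,0.2,-0.4,0.3,-1],[-3,51,44,0.2,-0.4,0.3,-1],[-3,51,58,0.2,-0.4,0.3,-1],[-3,51,69,0.2,-0.4,0.3,-1],[-3,51,74,0.2,-0.4,0.3,-1],[-3,51,74,0.2,-0.4,0.3,-1],[-3,51,74,0.2,-0.4,0.3,-1]]'; python3 -c "
from h import *
shot('wrist','w12')"; python3 go.py 505.4 125.1 42 84.6
```

```text
clock: 23.45
position: [0.505, 0.1238, 0.0753]
tool_rot: [-0.0, 0.048, 0.999, -0.001]
wrist_force: [1.5, -0.2, -8.2]
grip_width: 0.0444
t 23.50 pos [505.5 124.2  75.9] jaw 84.5 w 44.6 F [ 0.1 -0.2 -8.3] q [-0.43  0.65  0.23  1.97 -0.27  0.55  1.45]
[ 0.2  0.9 33.9] [-0.   0.1 -0.1]
```

View pics/w12.png

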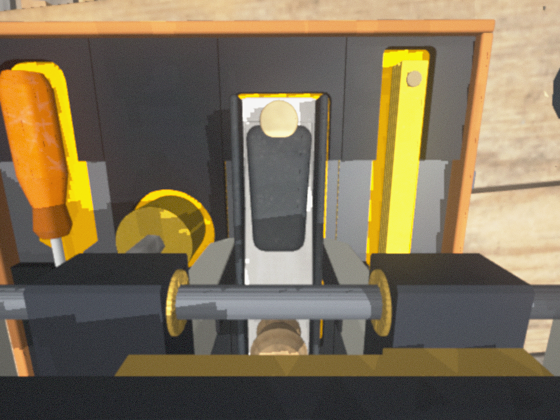

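```bash
python3 -m handwheel '[[0,1,6,0,0,0,-1],[0,1.7,13,0,0,0,-1],[0,1.7,19,0,0,0,-1],[0,1.7,24,0,0,0,-1],[0,1.7,28,0,0,0,-1],[0,1.7,31,0,0,0,-1],[0,1.7,33,0,0,0,-1],[0,1.7,34,0,0,0,-1],[0,1.7,34.4,0,0,0,-1],[0,1.7,34.4,0,0,0,-1]]'; python3 go.py 505.4 126 41 84.6
```

```text
clock: 24.33
position: [0.5057, 0.1258, 0.0416]
tool_rot: [0.001, 0.048, 0.999, -0.0]
wrist_force: [-0.7, 0.4, -7.9]
grip_width: 0.0444
t 24.33 pos [505.7 125.8  41.6] jaw 84.5 w 44.4 F [-0.7  0.4 -7.9] q [-0.42  0.71  0.2   1.98 -0.29  0.47  1.47]
[0.3 0.1 0.6] [-0.   0.1 -0.1]
```

```bash
python3 -m handwheel '[[0,0,0.5,0,0,0,-1],[0,0,1,0,0,0,-1],[0,0,1.5,0,0,0,-1],[0,0,1.5,0,0,0,-1]]'; python3 go.py
```

```text
clock: 24.67
position: [0.5058, 0.1258, 0.0415]
tool_rot: [0.001, 0.048, 0.999, 0.0]
wrist_force: [-2.4, -0.5, 5.8]
grip_width: 0.0442
t 24.67 pos [505.8 125.8  41.5] jaw 84.5 w 44.2 F [-2.4 -0.5  5.8] q [-0.41  0.71  0.2   1.99 -0.29  0.47  1.47]
```

```bash
python3 -m handwheel '[[0,0,0,0,0,0,-0.02],[0,0,0,0,0,0,0.06],[0,0,0,0,0,0,0.14],[0,0,0,0,0,0,0.2],[0,0,0,0,0,0,0.2],[0,0,-10,0,0,0,0.2],[0,0,-30,0,0,0,0.2],[0,0,-65,0,0,0,0.2],[0,0,-105,0,0,0,0.2],[0,0,-145,0,0,0,0.2],[60,0,-185,0,0,0,0.2],[60,40,-215,0,0,0,0.2],[60,80,-215,0,0,0,0.2],[60,120,-215,0,0,0,0.2],[60,160,-215,0,0,0,0.2],[60,200,-215,0,0,0,0.2],[60,240,-215,0,0,0,0.2],[60,240,-215,0,0,0,0.2]]'
python3 - <<'E'
from h import *
p,d,c=shot("top","top13");Q=cloud(c,d);shot("side","side13")
for n,x,y,r in(("sd handle",.44,-.018,.02),("saw",.498,.051,.012),("rule",.512,.2,.03),("plane",.505,.126,.04)):
    k=(d>0)&(abs(Q[...,0]-x)<r)&(abs(Q[...,1]-y)<.012);print(n,np.round(np.percentile(Q[k][:,2],[10,50,95]),4))
k=(d>0)&(abs(Q[...,0]-.505)<.11)&(abs(Q[...,1]-.126)<.036)&(Q[...,2]>.025)&(Q[...,2]<.06)
print(cv2.minAreaRect((Q[k][:,:2]*1000).astype(np.float32)))
a=cv2.resize(cv2.imread("pics/top13.png")[150:325,130:330],None,fx=2.4,fy=2.4,interpolation=2)
b=cv2.imread("pics/side13.png")[200:360,220:400];b=cv2.resize(b,(int(180*420/160)-160,420))
cv2.imwrite("pics/f.png",np.hstack([a,b])[:, :800])
E
```

```text
clock: 26.17
position: [0.466, 0.3794, 0.2564]
tool_rot: [0.001, 0.043, 0.999, 0.003]
wrist_force: [-1.1, 1.4, -0.9]
grip_width: 0.0559
sd handle [0.0277 0.0337 0.0379]
saw [0.0432 0.0467 0.0772]
rule [0.0093 0.0242 0.0302]
plane [0.0169 0.0425 0.0508]
((504.37420654296875, 126.89256286621094), (217.08990478515625, 58.53322982788086), 0.008202072232961655)
```

View pics/f.png

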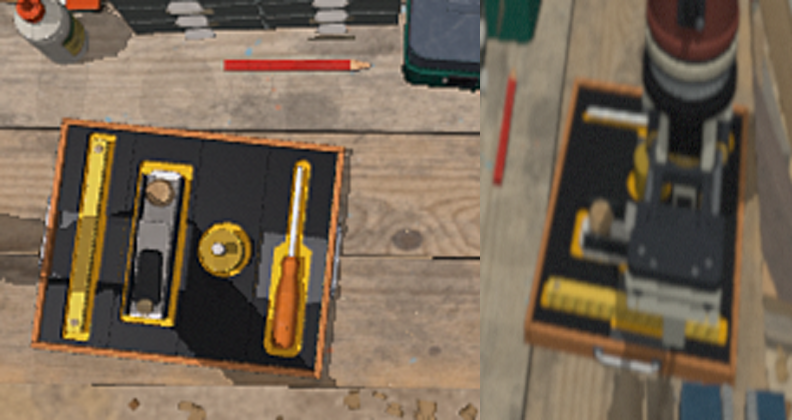

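```bash
python3 -c "
from station import arm
print(arm.hand_in())"
```

```text
the job is handed in; nothing more can be done
None
```

All four tools are in their own foam recesses, laid in the order you named: screwdriver, hole saw, folding rule, block plane. I handed the job in at about 26 s of the 109 s allowed. `arm.hand_in()` gives no verdict, so what follows is my own checks.

- **Position and direction:** in the last top view each tool lies inside its yellow outline the right way round, with the screwdriver's shaft in the narrow slot.
- **Sitting on the floor:** the depth readings match tools resting on the yellow floor, to within about 2 mm. The top of the screwdriver handle read about 38–40 mm (39 expected). The hole saw's cup rim read about 46 mm (45), the rule 26.6 mm (26) and the plane about 50 mm (49).
- **Setting down and release:** I lowered every tool slowly before opening the gripper. The wrist force confirmed the plane on its floor and the rule resting at its home height. Everything is released, and the arm is raised and clear of the tray.
- **Pencil and bottle:** the arm never went near them. The last picture still shows both behind the tray, but I did not measure their positions again.
- **Check that gave nothing:** the final rectangle fit meant to measure the plane's position in its recess came out at 217 x 59 mm. It had picked up neighbouring points, so I ignored it and relied on the picture and heights. The arm hid part of the tray in the last side view.

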